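Drop one portion of red sweets from the hopper

TASK

One portion of red sweets goes with this order. On the hopper that holds red sweets, pull the gate half-way out by its black post, so that only the two sweets of the rear lane drop into the cup below, then push the gate fully shut again, keeping the two sweets of the front lane in the hopper. Leave the gate of the yellow-sweet hopper shut.

Things in the scene. Friction and masses are not known exactly. Their poses are not given: they have to be found in the camera images.
- red_handle (a point): Black upright post, 18 mm thick, z 98 to 156 mm, on the front end of the gate of the hopper with red sweets; the point is on its axis at z = 133 mm. Axes are the hopper's: x from the post to the hopper, z up; the gate pulls out along -x. When shut, the hopper's front pane is 60 mm from the axis; hopper top z = 171 mm. The steel tongue under the post is 34 mm wide, top at z = 96 mm.
- red_gate (a joint): Travel of the red hopper's gate, m: 0 shut, 0.084 fully out (end stops). About 2 N of friction, no spring; stays where left. The rear lane opens first: from 0.032 to 0.053 both its sweets have dropped and the front lane still holds. 0.042 is half-way: a black line across the tongue then shows just before the front pane. Beyond about 0.060 the front lane drops too.
- yellow_gate (a joint): Travel of the like gate of the hopper with yellow sweets, m: 0 shut, as at the start. The two grey hoppers with clear panes stand left and right in either order, turned up to 23 degrees, and differ only in the colour of their sweets.
- red_cup: Beige open cup, 93 mm in diameter, 64 mm high, loose on the red hopper's foot straight below the lanes (rim at z = 70 mm). Origin at the centre of its underside, z up. It already stands right and need not be touched.
- red_rear_low_center (a point): Centre of the lower red sweet, a hard ball 22 mm in diameter, of the hopper's rear lane.
- red_rear_high_center (a point): Centre of the upper red sweet of the rear lane, like the other.
- red_front_low_center (a point): Centre of the lower red sweet of the front lane (nearer the post), like the other.
- red_front_high_center (a point): Centre of the upper red sweet of the front lane, like the other.
Things that resemble listed ones, but are neither listed nor needed, are in the scene too. What is shaped like the red_cup but orange is not meant.

How it is judged:
By the outcome, as a careful person would: the job done as asked, in the order asked, and still so for the second after the job is handed in, with the robot touching nothing.
It also fails if it takes over 35 s, if anything falls off the work surface, if the arm or the gripper's body presses on something with over 40 N, if the wrist force passes 120 N, or if a joint passes its speed limit or range.

ROBOT

A 6-joint arm with a two-finger parallel gripper is mounted at the origin on a cart in front of the work surface, level with it; the furniture and walls round the work are solid. World frame = base frame: x ahead of the robot, y to its left, z up, the work surface at z = 0. Lengths are in m, angles in rad, forces in N, time in s.
With the tool pointing down it reaches from about 0.3 to 0.775 m from the base axis. Payload 14.6 kg.
Tool frame: the origin (TCP) lies at the very end of the fingers, on their centre line; the grasp point (between the pads) lies 19 mm behind it; z points along the fingers, y is the line along which they close (so a half turn about z gives the same grasp; the last joint's range is limited). The gripper opens to 94 mm and grips with 3 to 60 N. Pads are 16 mm wide; open, the fingers measure 119 mm over their backs; the gripper's body (75 mm by 177 mm) begins 78 mm behind the grasp point.
Start: joints at [1.102, 0.3, 1.521, -0, 1.321, -0.067], TCP at [0.215, 0.506, 0.205] pointing down, gripper open.
Joint ranges: [-3.03, 3.03], [-0.79, 2.21], [0.23, 2.52], [-1.04, 4.18], [0, 3.07], [-2.55, 2.55]. Speed limits (rad/s): [2.22, 2.22, 2.57, 3.14, 3.14, 3.14].

INTERFACE

Orientations are given as [roll, pitch, yaw] about the fixed x, y, z axes, in that order (R = Rz(yaw) Ry(pitch) Rx(roll)).
In Python, from station import ctrl gives the robot as it stands.
- The arm moves only by the tool move_arm, never from a script. Its argument "increments" is a list of rows, each a list of 7 numbers: the opening, from 0 (shut) to 1 (fully open), then the shift along the tool's x, y, z in units of 50 mm (1.0 is 50 mm), then the turn, a rotation vector about the tool's x, y, z in rad. In form: [[claw, tx, ty, tz, rx, ry, rz], ...]. A call has 1 to 20 rows; each row shifts and turns the commanded pose from where the row before left it, along the tool's axes as they then stand; what a row does not reach is not made up. A row lasts 1/10 s, in which the tool goes at most 50 mm and 8.59 degrees, less where a joint would pass 70% of its speed; a pose out of reach is approached as far as the arm can. A call is refused whole if a number of a shift passes 1 or a number of a turn 0.15, either way. A call with a gripper value outside its range is refused whole. The fingers move at their own pace and stop on an object; "force" is the grip in N (left out, the last holds). Time passes only in rows, so rows that do not move let the fingers close. It gives the time, the measured TCP pose, the force, the opening and the grip force at its end, in the units of the state.
- ctrl.get_obs(): the state, without advancing time (a new reading comes with each control period).
- ctrl.camera(name): name is "scene" or "top" or "wrist"; returns a dict with "color" (384x512x3 uint8, blue, green, red), "K" (3x3 intrinsics, pixels), "pose" (4x4, takes a point from camera to world coordinates); the wrist camera has in their place "tool_from_camera" (4x4, takes a point from camera to tool coordinates, whose origin is the TCP and whose axes are the flange's). Camera axes: x right, y down, z forward; pixel columns grow to the right and rows downward; lengths in m; the calibration is good to about 2 mm. A picture is of the moment at which its call begins: read the wrist's pose just before it. There is no depth.
- ctrl.hand_in(): hands the job in; it is judged then, once.
Trained networks look in a picture, given as the dict that the camera call returned (one of the last four; its "shot" number tells which), for a name from the list of things; names that differ only in an ending like _2 or _b are one class to them, and where a whole thing is asked for, a point or a joint stands for the part that bears it (a point fixed in the world has none). Each returns a list of dicts, best first, with "conf" (0 to 1); they miss things now and then, are a little off and sometimes report something else, mostly with a low value. They report only what shows in the picture. A call takes as long as a camera call. They do not tell look-alikes from the thing itself.
- ctrl.cut_out(name, picture): "mask" (384x512 bool, what is visible of it) and "centre" ([row, column] in pixels, amid what is visible of it).
The state is a dict: "time_s": time; "qpos": joint angles; "joint_vel": joint speeds; "tau": joint torques, N m; "ee_pos": TCP position; "eef_rot": TCP orientation; "force": force on the tool from outside, world axes, zero at the start; "moment": the same for the moment, N m; "grip_width": finger opening in m; "grip_force": force on a finger pad.
Only numpy, scipy, OpenCV 4.12 (cv2) and the standard library are available. Lean on these libraries where they do the work, as an engineer would, in place of code of your own. Each camera call takes 0.05 s, during which the arm holds its last target. There are 200 camera calls.

## Working session

There is one attempt and no reset: what is moved stays moved. The work goes in short steps, Python scripts to look and compute and a tool call to move; the robot and the scene stay as the last step left them, time stands still between calls to the robot, and variables do not carry over. Pictures are saved under pics/ and viewed, at most 10 in all, crops included, and the job is handed in when it is done.

Besides the shell and the picture viewer there is one more tool, called after "Emit:" as a command line: name --pt "numbers of a row" for each row, then --argument value for the rest. move_arm: Moves the arm, as the interface text tells. Its arguments: {"type":"object","properties":{"increments":{"type":"array","items":{"type":"array","items":{"type":"number"}}},"force":{"type":"number"}},"required":["increments"]}

```bash
mkdir -p pics; cat > h.py <<'E'
import numpy as np, cv2
from station import ctrl
def shot(n):
    o=ctrl.get_obs(); c=ctrl.camera(n)
    if n=="wrist":
        from scipy.spatial.transform import Rotation as R
        T=np.eye(4);T[:3,:3]=R.from_euler('xyz',o["eef_rot"]).as_matrix();T[:3,3]=o["ee_pos"]
        c["pose"]=T@np.array(c["tool_from_camera"])
    return c
def ray(c,rc):
    P=np.array(c["pose"]);d=np.linalg.inv(c["K"])@[rc[1],rc[0],1]
    d=P[:3,:3]@d;return P[:3,3],d/np.linalg.norm(d)
def tri(rs):
    A=sum(np.eye(3)-np.outer(d,d) for o,d in rs);b=sum((np.eye(3)-np.outer(d,d))@o for o,d in rs)
    return np.linalg.solve(A,b)
def atz(r,z): return r[0]+r[1]*(z-r[0][2])/r[1][2]
def pix(c,p):
    P=np.linalg.inv(c["pose"]);q=P[:3,:3]@p+P[:3,3];u=c["K"]@q;return (u[:2]/u[2])[::-1]
E
python3 - <<'E'
from h import *
for n in("scene","top"):
    c=shot(n);cv2.imwrite(f"pics/{n}0.png",c["color"]);print(n,np.round(c["pose"],3).tolist())
    for k in("red_handle","red_cup","red_rear_low_center","red_front_low_center","red_rear_high_center","red_front_high_center"):
        for d in ctrl.cut_out(k,c):
            r=ray(c,d["centre"]);print(k,round(d["conf"],2),np.round(d["centre"]),np.round(atz(r,.133),3)[:2],d["mask"].sum())
E
```

```text
scene [[0.415, -0.647, 0.64, -0.239], [-0.91, -0.288, 0.299, -0.399], [-0.01, -0.706, -0.708, 0.976], [0.0, 0.0, 0.0, 1.0]]
red_handle 0.92 [196. 300.] [ 0.514 -0.143] 360
red_cup 0.97 [195. 316.] [ 0.531 -0.177] 373
red_cup 0.76 [230. 264.] [ 0.387 -0.108] 1155
red_front_high_center 0.23 [182. 221.] [0.48  0.048] 348
top [[-0.011, -0.999, 0.031, 0.507], [-1.0, 0.011, 0.019, -0.048], [-0.019, -0.031, -0.999, 1.032], [0.0, 0.0, 0.0, 1.0]]
red_handle 0.62 [189. 296.] [ 0.533 -0.132] 359
red_cup 0.7 [220. 273.] [ 0.462 -0.078] 1029
red_cup 0.55 [156. 284.] [ 0.612 -0.105] 412
red_front_high_center 0.61 [163. 291.] [ 0.595 -0.122] 60
```

View pics/scene0.png

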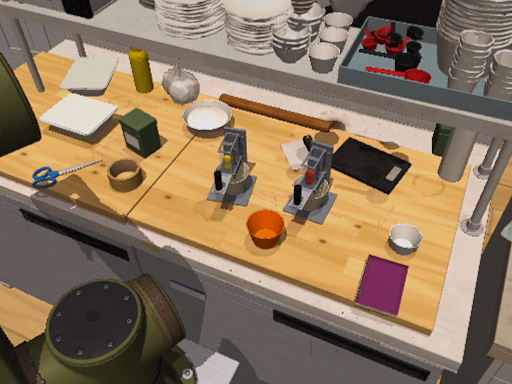

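View pics/top0.png

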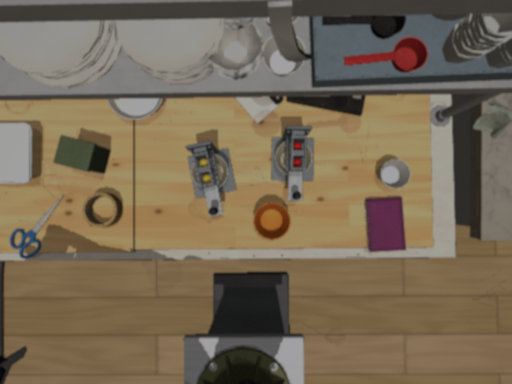

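The scene picture shows two hoppers. The red one is on the right, with its post at about (195,297) in scene and (193,296) in top. The yellow one is on the left, with its post at (181,218) in scene and (208,213) in top. The orange cup at (230,265) is a decoy. Things that could be taken for the red post are the yellow post and the black ladle handle at (142,308). I choose the post on the hopper with red balls and check it in a crop.

```bash
python3 - <<'E'
from h import *
ims=[];rs=[]
for n,(r,c0) in (("scene",(180,300)),("top",(170,290))):
    c=shot(n);im=c["color"].copy()
    d=ctrl.cut_out("red_handle",c)[0];m=d["mask"].astype(np.uint8)
    rr,cc=np.nonzero(m);print(n,d["conf"],d["centre"],rr.min(),rr.max(),cc.min(),cc.max())
    h=cv2.cvtColor(im,cv2.COLOR_BGR2HSV)
    red=((h[...,0]<6)|(h[...,0]>174))&(h[...,1]>150)&(h[...,2]>70)
    k,l,st,ce=cv2.connectedComponentsWithStats(red.astype(np.uint8))
    for i in range(1,k):
        if st[i,4]>8 and abs(ce[i][1]-r)<45 and abs(ce[i][0]-c0)<40: print(" red",ce[i][::-1].round(1),st[i,4])
    a=cv2.resize(im[r-45:r+45,c0-45:c0+45],(399,540)[:1]*2,interpolation=cv2.INTER_CUBIC)
    cs,_=cv2.findContours(cv2.resize(m[r-45:r+45,c0-45:c0+45],(399,399),interpolation=0),0,2);cv2.drawContours(a,cs,-1,(0,255,0),1)
    ims.append(a)
cv2.imwrite("pics/crop.png",np.hstack(ims))
E
```

```text
scene 0.94 [197.0, 301.6] 185 210 290 312
 red [176.5 309.1] 93
top 0.65 [187.0, 297.0] 171 200 288 302
 red [145.2 296.9] 45
 red [161.8 296.9] 50
```

View pics/crop.png

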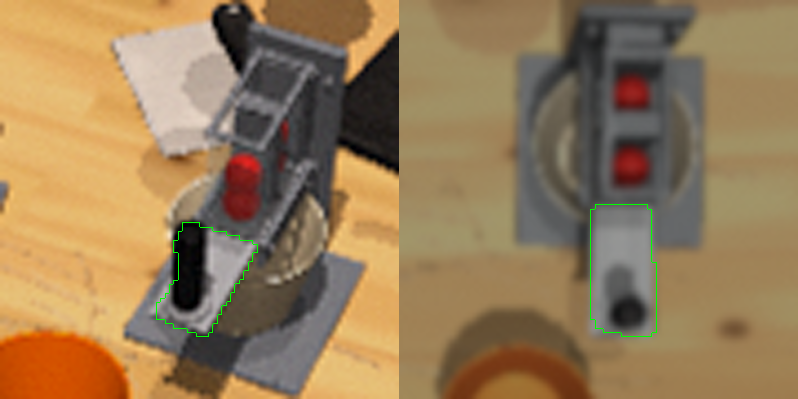

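The crop confirms the red hopper. Its post tip is at scene (186,298) and top (195,297), on the steel tongue. The mask covers the whole gate, so I use the post pixels. The orange cup stands just ahead of the post.

```bash
python3 - <<'E'
from h import *
s=shot("scene");t=shot("top")
rs,rt=ray(s,(186.5,298)),ray(t,(195.4,297.1))
p=tri([rs,rt]);print("post top",p.round(4),atz(rs,.154).round(4),atz(rt,.156).round(4))
print("post bot scene",atz(ray(s,(204,297.3)),.098).round(4))
# sweets tops (seen from above), centre z ~.13
a,b=[atz(ray(t,x),.135) for x in((145.2,296.9),(161.8,296.9))];print(a.round(4),b.round(4))
q=atz(rt,.156);
for v in(a-b,b-q,a-q):print(np.degrees(np.arctan2(v[1],v[0])),np.hypot(*v[:2]))
# tongue edges direction in top: right/left edge pixels at z .096
for n,e in(("L",((171.5,288.6),(198.5,288.6))),("R",((171.5,301.8),(200,302.4)))):
    u,v=[atz(ray(t,x),.096) for x in e];w=u-v;print(n,u.round(3),v.round(3),np.degrees(np.arctan2(w[1],w[0])))
# base plate corners z~.006
for x in((137.5,271.8),(137.5,313.5),(180.3,313.5),(180,271.5)):print("base",atz(ray(t,x),.006).round(3))
for d in ctrl.cut_out("red_cup",t): print(d["conf"],d["centre"],atz(ray(t,d["centre"]),.07).round(3))
o=ctrl.get_obs();print(o["ee_pos"],o["eef_rot"],o["qpos"],o["grip_width"])
print(t["K"])
E
```

```text
post top [ 0.5191 -0.1341  0.1561] [ 0.522  -0.1351  0.154 ] [ 0.5183 -0.1324  0.156 ]
post bot scene [ 0.5184 -0.1372  0.098 ]
[ 0.6356 -0.1356  0.135 ] [ 0.5968 -0.135   0.135 ]
-0.8081955192305385 0.03879201758806359
-1.9370726888575402 0.0785226750423854
-1.5637965052047444 0.11730965300284729
L [ 0.577 -0.118  0.096] [ 0.512 -0.117  0.096] -0.7703323816852735
R [ 0.577 -0.15   0.096] [ 0.508 -0.151  0.096] 0.3705683509585536
base [ 0.676 -0.082  0.006]
base [ 0.674 -0.193  0.006]
base [ 0.56  -0.191  0.006]
base [ 0.562 -0.079  0.006]
0.88 [156.1, 285.1] [ 0.618 -0.112  0.07 ]
0.6 [221.7, 268.4] [ 0.455 -0.068  0.07 ]
[0.21508576 0.50617117 0.20543266] [-3.14153107e+00  1.16918341e-06  2.73981019e+00] [ 1.10239232e+00  2.99906261e-01  1.52102240e+00 -5.43569136e-06
  1.32072536e+00 -6.66201948e-02] 0.09399183158388577
[[385.54578429   0.         252.62136098]
 [  0.         385.54578429 188.9875411 ]
 [  0.           0.           1.        ]]
```

Emit:
move_arm --pt "1 0 0 0 0 0 -0.13" --pt "1 0 0 0 0 0 -0.13" --pt "1 0 0 0 0 0 -0.13" --pt "1 -0.38 -0.8 0 0 0 0" --pt "1 -0.38 -0.8 0 0 0 0" --pt "1 -0.38 -0.8 0 0 0 0" --pt "1 -0.38 -0.8 0 0 0 0" --pt "1 -0.38 -0.8 0 0 0 0" --pt "1 -0.38 -0.8 0 0 0 0" --pt "1 -0.38 -0.8 0 0 0 0" --pt "1 -0.38 -0.8 0 0 0 0" --pt "1 -0.38 -0.8 0 0 0 0" --pt "1 -0.38 -0.8 0 0 0 0" --pt "1 -0.38 -0.8 0 0 0 0" --pt "1 -0.38 -0.8 0 0 0 0" --pt "1 -0.38 -0.8 0 0 0 0" --pt "1 -0.38 -0.8 0 0 0 0" --pt "1 0 0 0 0 0 0"

```text
time_s: 2.85
ee_pos: [0.4755, -0.0606, 0.2051]
eef_rot: [-3.141, -0.0, 3.126]
force: [-0.1, 1.2, 0.4]
grip_width: 0.094
grip_force: 0.0
```

```bash
python3 - <<'E'
from h import *
c=shot("wrist");cv2.imwrite("pics/w1.png",c["color"])
print(np.round(c["pose"],3).tolist())
for p in((.519,-.134,.156),(.519,-.134,.098)):print(pix(c,np.array(p)))
for d in ctrl.cut_out("red_handle",c):
    rr,cc=np.nonzero(d["mask"]);print(d["conf"],d["centre"],rr.min(),rr.max(),cc.min(),cc.max())
E
```

```text
[[0.015, 0.974, 0.227, 0.41], [1.0, -0.014, -0.004, -0.059], [-0.001, 0.228, -0.974, 0.385], [0.0, 0.0, 0.0, 1.0]]
[260.53148049 161.01502116]
[232.60484633 179.22595058]
0.9 [254.6, 184.9] 221 354 160 203
```

View pics/w1.png

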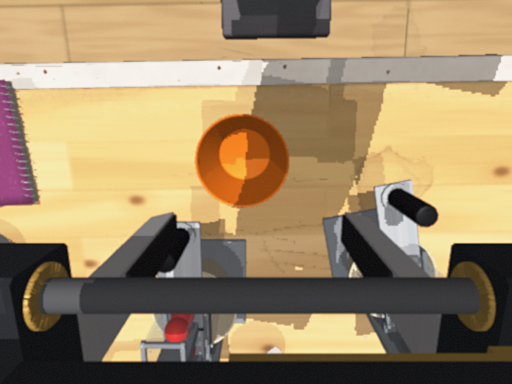

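The wrist view shows the post half hidden by the left finger. Its tip is near (262,165), which agrees with the predicted (260,161). The yellow post is at (205,415). Next I centre the gripper above the red post.

Emit:
move_arm --pt "1 -0.3 -0.48 0 0 0 0" --pt "1 -0.3 -0.48 0 0 0 0" --pt "1 -0.29 -0.49 0 0 0 0" --pt "1 0 0 0 0 0 0"

```text
time_s: 3.35
ee_pos: [0.5188, -0.1305, 0.2053]
eef_rot: [-3.141, -0.0, 3.13]
force: [0.1, 0.2, 0.1]
grip_width: 0.0944
grip_force: 0.0
```

```bash
python3 - <<'E'
from h import *
c=shot("wrist");cv2.imwrite("pics/w2.png",c["color"])
print(ctrl.get_obs()["ee_pos"])
for p in((.519,-.134,.156),(.519,-.134,.098),(.51,-.134,.156),(.51,-.117,.096),(.51,-.151,.096)):print(pix(c,np.array(p)))
for d in ctrl.cut_out("red_handle",c):
    rr,cc=np.nonzero(d["mask"]);print(d["conf"],d["centre"],rr.min(),rr.max(),cc.min(),cc.max())
E
```

```text
[ 0.51813658 -0.1294254   0.20520674]
[203.62824204 253.17977562]
[185.66825864 254.2929047 ]
[191.49376625 252.99164958]
[175.11348409 273.26746704]
[175.52333078 235.10062621]
```

View pics/w2.png

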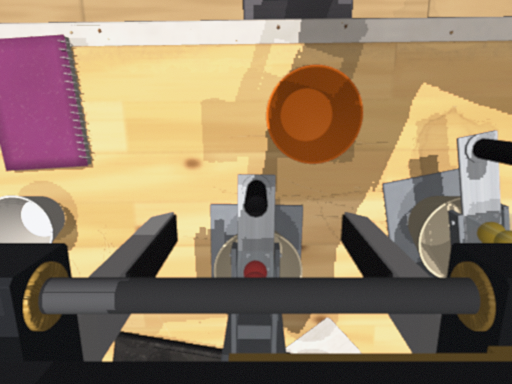

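The wrist view shows the post at (202,256) on a tongue spanning columns 237–275, with the fingers either side. That gives a post position of x≈0.519, y≈-0.132. The tongue runs straight down the image, so yaw is aligned. I descend and close.

Emit:
move_arm --pt "1 -0.02 -0.04 0.4 0 0 0" --pt "1 0 0 0.5 0 0 0" --pt "1 0 0 0.5 0 0 0" --pt "1 0 0 0.42 0 0 0" --pt "0.5 0 0 0 0 0 0" --pt "0.15 0 0 0 0 0 0" --pt "0.1 0 0 0 0 0 0" --pt "0 0 0 0 0 0 0" --pt "0 0 0 0 0 0 0" --pt "0 0 0 0 0 0 0" --pt "0 0 0 0 0 0 0" --pt "0 0 0 0 0 0 0" --force 20

```text
time_s: 4.65
ee_pos: [0.5191, -0.132, 0.1145]
eef_rot: [-3.142, 0.0, 3.13]
force: [0.5, -0.8, 0.4]
grip_width: 0.0332
grip_force: 0.0
```

Emit:
move_arm --pt "0 0 0 0 0 0 0" --pt "0 0 0 0 0 0 0" --pt "0 0 0 0 0 0 0" --pt "0 0 0 0 0 0 0"

```text
time_s: 5.05
ee_pos: [0.5191, -0.133, 0.1144]
eef_rot: [-3.14, 0.0, 3.129]
force: [-0.8, -8.5, -1.1]
grip_width: 0.0179
grip_force: 20.0
```

Emit:
move_arm --pt "0 0 -0.02 0 0 0 0" --pt "0 0.1 0 0 0 0 0" --pt "0 0.1 0 0 0 0 0" --pt "0 0.1 0 0 0 0 0" --pt "0 0.1 0 0 0 0 0" --pt "0 0.1 0 0 0 0 0" --pt "0 0.1 0 0 0 0 0" --pt "0 0 0 0 0 0 0"

```text
time_s: 5.85
ee_pos: [0.4883, -0.1324, 0.1144]
eef_rot: [3.141, -0.001, 3.13]
force: [-0.1, 2.6, -0.7]
grip_width: 0.0177
grip_force: 20.0
```

Emit:
move_arm --pt "0 0.08 0 0 0 0 0" --pt "0 0.08 0 0 0 0 0" --pt "0 0.07 0 0 0 0 0" --pt "0 0 0 0 0 0 0" --pt "0 0 0 0 0 0 0" --pt "0 0 0 0 0 0 0"

```text
time_s: 6.45
ee_pos: [0.477, -0.1321, 0.1144]
eef_rot: [3.141, -0.001, 3.13]
force: [-2.3, 5.5, 1.3]
grip_width: 0.0175
grip_force: 20.0
```

```bash
python3 - <<'E'
from h import *
s=shot("scene")["color"][130:230,245:345];t=shot("top")["color"][120:220,240:340];w=shot("wrist")["color"][150:384,130:380]
f=lambda a,n,h:cv2.resize(a,(n,h),interpolation=cv2.INTER_CUBIC)
cv2.imwrite("pics/pull.png",np.hstack([f(s,270,270),f(t,270,270),f(w,260,270)]))
print(ctrl.get_obs()["ee_pos"])
E
```

```text
[ 0.47705405 -0.13208782  0.11439014]
```

View pics/pull.png

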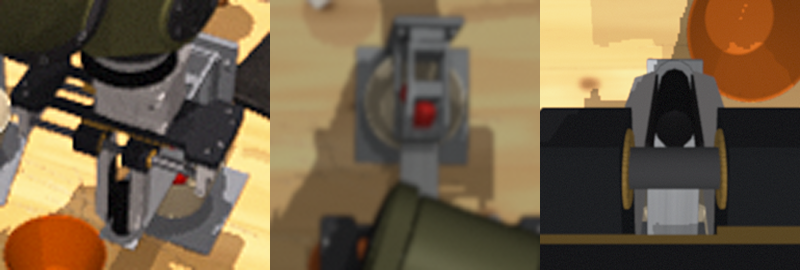

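The top crop shows the rear lane empty, the front sweet still in place, and red showing down in the cup. The wrist crop shows the fingers still holding the post. Now I shut the gate.

Emit:
move_arm --pt "0 0 0.02 0 0 0 0" --pt "0 0 0 0 0 0 0" --pt "0 -0.1 0 0 0 0 0" --pt "0 -0.1 0 0 0 0 0" --pt "0 -0.1 0 0 0 0 0" --pt "0 -0.1 0 0 0 0 0" --pt "0 -0.1 0 0 0 0 0" --pt "0 -0.1 0 0 0 0 0" --pt "0 -0.1 0 0 0 0 0" --pt "0 -0.1 0 0 0 0 0" --pt "0 -0.05 0 0 0 0 0" --pt "0 0 0 0 0 0 0" --pt "0 0 0 0 0 0 0"

```text
time_s: 7.9
ee_pos: [0.5193, -0.133, 0.1144]
eef_rot: [-3.14, -0.002, 3.129]
force: [-6.9, -7.7, 2.1]
grip_width: 0.0175
grip_force: 20.0
```

Emit:
move_arm --pt "0 -0.03 -0.01 0 0 0 0" --pt "0 0 0 0 0 0 0" --pt "0 0 0 0 0 0 0"

```text
time_s: 8.2
ee_pos: [0.52, -0.1331, 0.1143]
eef_rot: [-3.141, -0.004, 3.129]
force: [-13.9, -3.4, 6.9]
grip_width: 0.0182
grip_force: 20.0
```

Emit:
move_arm --pt "0.3 0 0 0 0 0 0" --pt "0.6 0 0 0 0 0 0" --pt "0.6 0 0 0 0 0 0" --pt "0.6 0 0 0 0 0 0" --pt "0.6 0 0 0 0 0 0" --pt "0.6 0 0 -0.4 0 0 0" --pt "0.6 0 0 -0.6 0 0 0" --pt "0.6 0 0 -0.8 0 0 0" --pt "0.6 0 0 -0.6 0 0 0" --pt "0.6 0.5 0.8 0 0 0 0" --pt "0.6 0.5 0.9 0 0 0 0" --pt "0.6 0.5 0.9 0 0 0 0" --pt "0.6 0.5 0.9 0 0 0 0" --pt "0.6 0.3 0.9 0 0 0 0" --pt "0.6 0 0.9 0 0 0 0" --pt "0.6 0 0.9 0 0 0 0" --pt "0.6 0 0 0 0 0 0"

```text
time_s: 9.9
ee_pos: [0.4117, 0.1788, 0.2344]
eef_rot: [3.141, 0.0, 3.135]
force: [-0.6, -0.2, 0.1]
grip_width: 0.0565
grip_force: 0.0
```

```bash
python3 - <<'E'
from h import *
S=shot("scene");T=shot("top")
s=S["color"][130:230,250:350];t=T["color"][120:220,240:340]
f=lambda a:cv2.resize(a,(400,400),interpolation=cv2.INTER_CUBIC)
cv2.imwrite("pics/end.png",np.hstack([f(s),f(t)]))
o=ctrl.get_obs();print(o["ee_pos"],o["force"],o["time_s"])
E
```

```text
[0.41210551 0.17538749 0.23426441] [-0.81624211 -0.73134208  0.13811906] 10.0
```

View pics/end.png

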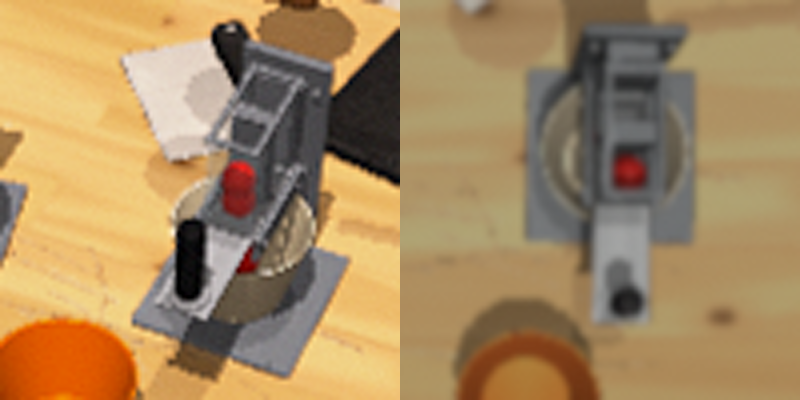

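The end crops show the rear lane empty and both front sweets still in the hopper. Red is visible in the cup, and the post is back at top (195.5,297), where it started, so the gate is shut.

```bash
python3 -c "
from station import ctrl
print(ctrl.hand_in())"
```

```text
the job is handed in; nothing more can be done
None
```

The job is handed in: the red gate was pulled half-way so the rear lane emptied into the cup, then pushed fully shut with both front-lane sweets still in the hopper; the yellow gate was not touched, and it took about 10 s.

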